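# Bumper check on a robot vacuum cleaner

## Task

Check the bumper of the robot vacuum cleaner on the bench with closed fingertips: lightly push in the bumper half with the blue tape until its switch trips and let it spring back, then do the same with the half with the yellow tape. Then press the green pass button well down, so that it stays down, and finish clear of everything. Do not hit anything hard, do not shove, tilt or lift the cleaner, do not press the red button, and leave the other things on the bench where they lie.

Things in the scene. Friction and masses are not known exactly. Their poses are not given: they have to be found in the camera images.
- cleaner: champagne-coloured round robot vacuum cleaner, loose on the bench, about 2.6 kg, 296 mm across, 75 mm high (black turret 80 mm across, up to 88 mm high, 35 mm behind its centre). Origin at the centre of its underside; its front with the bumper looks along its -x axis, roughly towards the robot; +y is the blue-taped side; z up
- blue_spot (a point): middle of the outer face of the blue-taped bumper half, 148 mm from the cleaner's axis, 37.5 mm above the bench, 40 degrees to the +y side of its front. The half is a dark curved strip 12 mm thick, 15 to 60 mm above the bench; a blue tape 77 mm long covers its middle, top and outside. Push level, straight towards the cleaner's axis. The point moves with the strip
- bumper_blue (a joint): how far the blue-taped bumper half is pushed in, m: 0 out, 0.010 fully in. A spring pushes it back out: about 2 N to start it, 6 N fully in, then a hard stop. Its switch trips at 0.004
- yellow_spot (a point): middle of the outer face of the yellow-taped bumper half, 148 mm from the cleaner's axis, 37.5 mm above the bench, 40 degrees to the -y side of its front. The half is a dark curved strip 12 mm thick, 15 to 60 mm above the bench; a yellow tape 77 mm long covers its middle, top and outside. Push level, straight towards the cleaner's axis. The point moves with the strip
- bumper_yellow (a joint): how far the yellow-taped bumper half is pushed in, m: 0 out, 0.010 fully in. A spring pushes it back out: about 2 N to start it, 6 N fully in, then a hard stop. Its switch trips at 0.004
- pass_top (a point): middle of the flat top of the green pass button on a grey box of 76 x 76 x 45 mm fixed to the bench; the cap is 36 mm across and its top is 69 mm above the bench when up. Green and red may be on either side
- pass_button (a joint): how far the green pass button is down, m: 0 up, 0.012 fully down, a hard stop. About 3 N moves it, and it stays down where it is left. It counts as pressed from 0.006
- pass_box: grey box, 76 x 76 x 45 mm, fixed to the bench, that carries the green pass button; origin at the centre of its underside, z up
- reject_top (a point): middle of the flat top of the red reject button on a grey box of 76 x 76 x 45 mm fixed to the bench; the cap is 36 mm across and its top is 69 mm above the bench when up. Green and red may be on either side
- reject_button (a joint): how far the red reject button is down, m: 0 up, 0.012 fully down, a hard stop. About 3 N moves it, and it stays down where it is left. Leave it up
- reject_box: grey box, 76 x 76 x 45 mm, fixed to the bench, that carries the red reject button; origin at the centre of its underside, z up
- screwdriver: loose screwdriver lying on the robot's right, about 200 mm long; not needed; origin on it, low down
- tape_roll: loose clear tape roll lying flat, 90 mm across, 24 mm high; not needed; origin on it, low down
- drive_wheel: loose black spare drive wheel lying flat, 64 mm across, 34 mm high; not needed; origin on it, low down
- filter: loose white filter cartridge lying flat, 60 x 110 x 22 mm; not needed; origin on it, low down
- side_brush: loose black three-armed side brush lying flat, 130 mm across, 14 mm high; not needed; origin on it, low down
- jar: loose closed jar standing upright, 60 mm across, 85 mm high; not needed; origin on it, low down

How it is judged (in metres and radians):
On the way, in this order (a step that is already met when the one before it is completed fails the run):
1. the blue-taped bumper half is pushed in by the fingers at least 4 mm, the yellow one being out (value of joint bumper_blue above 0.004 m and value of joint bumper_yellow below 0.002 m and contact force between the fingers and cleaner above 0.3 N), for 0.05 s.
2. then the yellow-taped bumper half is pushed in by the fingers at least 4 mm, the blue one being out (value of joint bumper_yellow above 0.004 m and value of joint bumper_blue below 0.002 m and contact force between the fingers and cleaner above 0.3 N), for 0.05 s.
3. then the green pass button is pressed down at least 6 mm (value of joint pass_button above 0.006 m), for 0.1 s.
At the end, for the whole second after the job is handed in: the green button is down at least 6 mm and stays there, the red one is up (less than 3 mm down), both bumper halves are back out (within 2 mm), the cleaner stands level and still within 20 mm of where it was, and the loose things are within 30 mm of where they lay (value of joint pass_button above 0.006 m and value of joint reject_button below 0.003 m and value of joint each of bumper_blue, bumper_yellow below 0.002 m and distance of cleaner from where it was at the start of the episode below 0.02 m and angle between cleaner's own z axis and vertical below 0.06 rad and linear speed of cleaner below 0.02 m/s and distance of each of screwdriver, tape_roll, drive_wheel, filter, side_brush, jar from where it was at the start of the episode below 0.03 m); the robot touches nothing.
It fails at once if the cleaner is shoved 20 mm or more (distance of cleaner from where it was at the start of the episode above 0.02 m).
It fails at once if the cleaner is tilted or lifted (angle between cleaner's own z axis and vertical above 0.08 rad or height (world z) of cleaner above 0.01 m).
It fails at once if the cleaner (over 25 N) or a button box (over 40 N) is hit hard (contact force between any of the arm, the fingers and cleaner above 25 N or contact force between any of the arm, the fingers and pass_box above 40 N or contact force between any of the arm, the fingers and reject_box above 40 N).
It fails at once if the red button is pressed (3 mm or more) (value of joint reject_button above 0.003 m).
It fails at once if a loose thing is moved or lifted by more than 30 mm (distance of any of screwdriver, tape_roll, drive_wheel, filter, side_brush, jar from where it was at the start of the episode above 0.03 m).
It also fails if it takes over 56 s, if anything falls off the work surface, if the arm or the gripper's body presses on something with over 40 N, if the wrist force passes 120 N, or if a joint passes its speed limit or range.

## Robot

A 6-joint arm with a two-finger parallel gripper is mounted at the origin on the work surface. World frame = base frame: x ahead of the robot, y to its left, z up, the work surface at z = 0. Lengths are in mm, angles in rad, forces in N, time in s.
With the tool pointing down it reaches from about 350 to 775 mm from the base axis. Payload 7.3 kg.
Tool frame: the origin (TCP) lies at the very end of the fingers, on their centre line; the grasp point (between the pads) lies 19 mm behind it (pinch_z is the distance from the TCP to the grasp point, in mm); z points along the fingers, y is the direction in which the jaws open and shut (so a half turn about z gives the same grasp; the last joint's range is limited). The gripper opens to 92 mm and grips with 3 to 60 N. Pads are 19 mm wide; open, the fingers measure 130 mm over their backs; the gripper's body (75 mm by 190 mm) begins 47 mm behind the grasp point.
Start: joints at [-1.493, 0.342, 1.524, -0, 1.275, -0.146], TCP at [116.538, -511.922, 226.741] pointing down, gripper open.
Joint ranges: [-2.53, 2.53], [-0.77, 2.02], [0.04, 2.7], [-1, 4.14], [0.28, 2.66], [-3.11, 3.11]. Speed limits (rad/s): [2.57, 2.57, 3.14, 3.14, 3.14, 3.14].

## Interface

Orientations are given as [roll, pitch, yaw] about the fixed x, y, z axes, in that order (R = Rz(yaw) Ry(pitch) Rx(roll)).
In Python, from plant import * gives the robot as it stands.
- The arm moves only by the tool step_arm, never from a script. Its argument "moves" is one flat list of numbers, 7 for each row, row after row: the shift along the tool's x, y, z scaled (see below), then the turn, a rotation vector about the tool's x, y, z scaled (see below), then the closure, from -1 (fully open) to 1 (shut). A call has 1 to 8 rows; each row shifts and turns the pose as measured when the row begins, along the tool's axes as they then stand; what a row does not reach is not made up. The controller multiplies each number of a shift by 2 cm and each number of a turn by 4 degrees. A row lasts 1/12 s, in which the tool goes at most 41.7 mm and 7.16 degrees, less where a joint would pass 70% of its speed; a pose out of reach is approached as far as the arm can. A call with a number of a shift or a turn outside -1 to 1 is refused whole. A call with a gripper value outside its range is refused whole. The fingers move at their own pace and stop on an object; the grip force is fixed at half the most. Time passes only in rows, so rows that do not move let the fingers close. It gives the time, the measured TCP pose, the force and the opening at its end, in the units of the state.
- get_obs(): the state, without advancing time (a new reading comes with each control period).
- capture(name): name is "scene" or "top"; returns the picture (384x512x3 uint8, red, green, blue); there is no depth.
- get_calibration(name): a dict with "mtx" (3x3 intrinsics, pixels), "k1" (the pictures are not rectified: a ray, as slopes to the right and down, at radius r is drawn at 1 + k1 r^2 times it, then the intrinsics apply), "eye" and "orientation" of the camera in the world. Camera axes: x right, y down, z forward; pixel columns grow to the right and rows downward; lengths in mm; the calibration is good to about 2 mm. A picture is of the moment at which its call begins. get_calibration takes no time and is no camera call.
- close_job(): hands the job in, once; it reports no verdict.
The state is a dict: "time": time; "joint_positions": joint angles; "dq": joint speeds; "tau": joint torques, N m; "tool_pos": TCP position; "tcp_rot": TCP orientation; "contact_force": force on the tool from outside, world axes, zero at the start; "moment": the same for the moment, N m; "grip_width": finger opening in mm.
Only numpy, scipy, OpenCV 4.12 (cv2) and the standard library are available. Lean on these libraries where they do the work, as an engineer would, in place of code of your own. Each camera call takes 0.05 s, during which the arm holds its last target.

## Working session

There is one attempt and no reset: what is moved stays moved. The work goes in short steps, Python scripts to look and compute and a tool call to move; the robot and the scene stay as the last step left them, time stands still between calls to the robot, and variables do not carry over. Pictures are saved under pics/ and viewed, and the job is handed in when it is done.

Besides the shell and the picture viewer there is one more tool, called after "Emit:" in YAML: its name, and indented under it one key for each argument. step_arm: Moves the arm, as the interface text tells. Shifts and turns lie within -1 to 1; 1 stands for 2 cm of shift or 4 degrees of turn. Its arguments: {"type":"object","properties":{"moves":{"type":"array"}},"required":["moves"]}

```bash
ls; mkdir -p pics; python3 - <<'E'
from plant import *
import cv2
o=get_obs();print(o)
for n in("scene","top"):
    im=capture(n);cv2.imwrite(f"pics/{n}0.png",im[:,:,::-1]);print(n,get_calibration(n))
E
```

```text
pics
{'time': 0.0, 'joint_positions': array([-1.49302915e+00,  3.42751112e-01,  1.52500652e+00, -3.44790083e-06,
        1.27537399e+00, -1.45979649e-01]), 'dq': array([ 0.00089452, -0.00026988, -0.00061709, -0.00052599, -0.00092102,
       -0.00079507]), 'tau': array([ 1.43418401e-03, -4.31243527e+01, -2.44214058e+01,  7.17248465e-02,
        5.59552631e-02, -1.12415837e-04]), 'tool_pos': array([ 116.48948756, -511.50821905,  226.03388005]), 'tcp_rot': array([-3.14006957e+00, -2.20600311e-04,  2.23747661e-01]), 'contact_force': array([-0.50721943, -0.03540941,  0.93413764]), 'moment': array([0.03312324, 0.0269524 , 0.02491515]), 'grip_width': 91.73458538636454}
scene {'mtx': array([[484.90808759,   0.        , 255.4821039 ],
       [  0.        , 484.90808759, 191.16698458],
       [  0.        ,   0.        ,   1.        ]]), 'k1': -0.05297623572707065, 'eye': array([1323.17139488,  539.0809077 , 1687.05609536]), 'orientation': array([-2.59468082, -0.00535418,  2.14638157])}
top {'mtx': array([[378.92764932,   0.        , 256.54637552],
       [  0.        , 378.92764932, 192.2251985 ],
       [  0.        ,   0.        ,   1.        ]]), 'k1': -0.06258531431585573, 'eye': array([ 347.09099975,   -4.329776  , 1260.87601563]), 'orientation': array([-3.03245399,  0.00988748, -1.57373789])}
```

View pics/scene0.png

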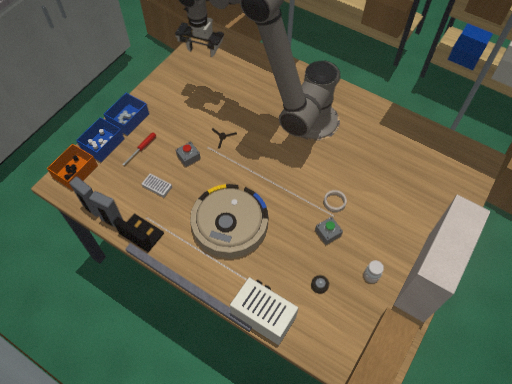

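View pics/top0.png

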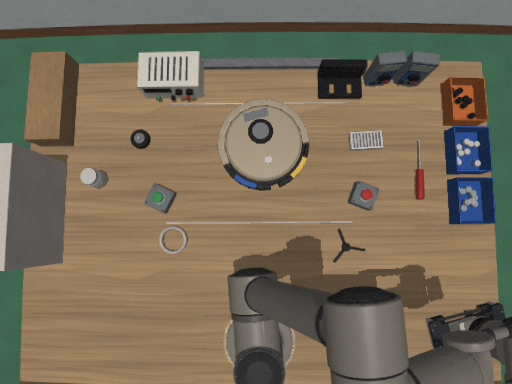

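```bash
cat > h.py <<'E'
from plant import *
import numpy as np, cv2
from scipy.spatial.transform import Rotation as R
def ray(n,px):
    c=get_calibration(n);K=c['mtx']
    d=np.array([(px[0]-K[0,2])/K[0,0],(px[1]-K[1,2])/K[1,1]])
    u=d.copy()
    for _ in range(20): u=d/(1+c['k1']*(u@u))
    return c['eye'],R.from_euler('xyz',c['orientation']).apply([u[0],u[1],1])
def onz(n,px,z):
    e,d=ray(n,px); return e+d*(z-e[2])/d[2]
def tri(a,b):
    e1,d1=ray('top',a);e2,d2=ray('scene',b)
    A=np.stack([d1,-d2],1);s=np.linalg.lstsq(A,e2-e1,rcond=None)[0]
    p,q=e1+s[0]*d1,e2+s[1]*d2
    return (p+q)/2,np.linalg.norm(p-q)
E
python3 - <<'E'
from h import *
C={}
for n in("scene","top"):
    im=cv2.imread(f"pics/{n}0.png");hsv=cv2.cvtColor(im,cv2.COLOR_BGR2HSV)
    for nm,lo,hi in(("blue",(105,120,60),(130,255,255)),("yellow",(20,150,120),(32,255,255)),("green",(50,120,60),(75,255,255)),("red",(0,170,100),(6,255,255)),("red2",(174,170,100),(180,255,255))):
        m=cv2.inRange(hsv,lo,hi);k,l,s,c=cv2.connectedComponentsWithStats(m)
        for i in range(1,k):
            if s[i,4]>15 and s[i,4]<800: print(n,nm,c[i].round(1),s[i], [onz(n,c[i],z)[:2].round(0).tolist() for z in (45,60,69)])
E
python3 -c "
import cv2
im=cv2.imread('pics/top0.png')[80:210,120:400];cv2.imwrite('pics/c.png',cv2.resize(im,None,fx=2.8,fy=2.8,interpolation=cv2.INTER_CUBIC))
im=cv2.imread('pics/scene0.png')[125:275,160:360];cv2.imwrite('pics/d.png',cv2.resize(im,None,fx=3.9,fy=3.9,interpolation=cv2.INTER_CUBIC))"
```

```text
scene blue [259.5 200.1] [253 193  13  16  69] [[505.0, 38.0], [513.0, 42.0], [517.0, 45.0]]
scene yellow [216.4 187.7] [207 184  19  10  79] [[551.0, -137.0], [558.0, -131.0], [563.0, -127.0]]
scene green [135.   24.7] [120   0  35  58 571] [[-14.0, -1046.0], [-2.0, -1032.0], [5.0, -1023.0]]
scene green [420.8   5.5] [417   0   9  13  52] [[-961.0, 108.0], [-940.0, 112.0], [-928.0, 114.0]]
scene green [458.8  24.1] [454  20  12   9  63] [[-935.0, 330.0], [-914.0, 332.0], [-902.0, 333.0]]
scene green [493.6  38.4] [490  35   8   8  33] [[-933.0, 516.0], [-913.0, 517.0], [-900.0, 517.0]]
scene green [294.6  40.8] [292  38   7   6  17] [[-353.0, -308.0], [-338.0, -300.0], [-328.0, -296.0]]
scene green [505.9  42.7] [503  39   7   8  30] [[-938.0, 579.0], [-918.0, 579.0], [-905.0, 578.0]]
scene green [319.1  54.9] [298  42  51  29 235] [[-333.0, -160.0], [-318.0, -153.0], [-308.0, -149.0]]
scene green [131.5  62.6] [128  59   7   8  21] [[201.0, -882.0], [212.0, -869.0], [218.0, -861.0]]
scene green [122.3  74.3] [116  71  15   8  35] [[283.0, -868.0], [293.0, -855.0], [299.0, -847.0]]

[... 757 characters left out ...]
.0, 823.0], [805.0, 821.0]]
scene red [146.5 140.5] [138 133  18  16 102] [[521.0, -522.0], [529.0, -512.0], [533.0, -506.0]]
scene red [186.6 147.8] [183 145   8   7  43] [[459.0, -356.0], [467.0, -348.0], [472.0, -343.0]]
top blue [244.8 181.6] [234 174  23  15 131] [[515.0, 45.0], [513.0, 45.0], [512.0, 44.0]]
top yellow [298.6 166.9] [291 157  16  21 105] [[563.0, -130.0], [560.0, -128.0], [558.0, -127.0]]
top green [156.5 196.7] [152 192  10  10  76] [[467.0, 332.0], [466.0, 328.0], [465.0, 326.0]]
top red [419.9 183.7] [417 169   7  30 187] [[506.0, -525.0], [504.0, -519.0], [503.0, -515.0]]
top red [366.9 193.6] [362 190  10   9  60] [[475.0, -350.0], [473.0, -345.0], [472.0, -343.0]]
```

View pics/c.png

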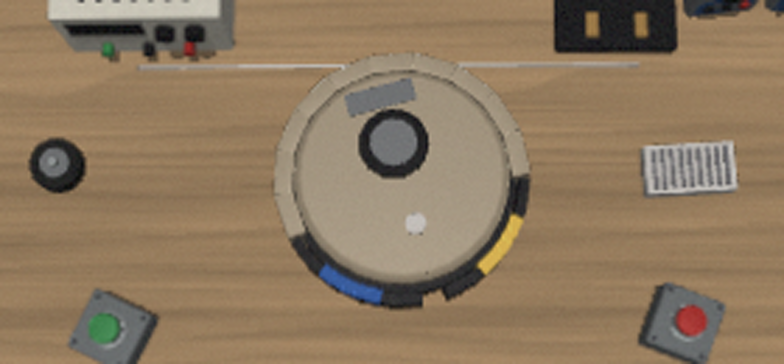

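View pics/d.png

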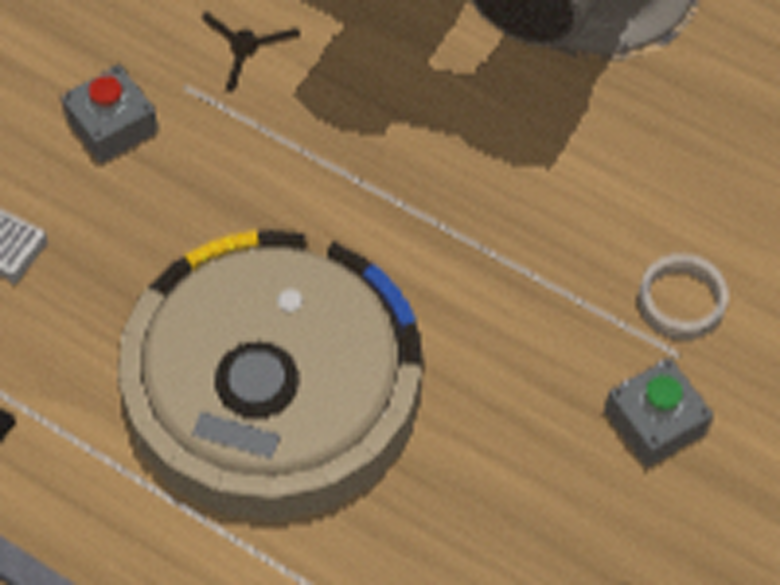

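```bash
python3 - <<'E'
from h import *
print(tri((260.4,130.7),(225.9,221.7)),onz('top',(260.4,130.7),88),onz('scene',(225.9,221.7),88))
# tape centroids z60 refined
for a,b in(((244.8,181.6),(259.5,200.1)),((298.6,166.9),(216.4,187.7)),((156.5,196.7),(329.9,225)),((366.9,193.6),(186.6,147.8))): print(tri(a,b))
# outline of body in top: c.png fit circle on champagne+dark top rim at z=75
pts=np.array([(275,180),(297,110),(340,67),(400,53),(460,67),(510,113),(526,170)])/2.8+[120,80]
P=np.array([onz('top',p,60)[:2] for p in pts])
A=np.c_[2*P,np.ones(len(P))];s=np.linalg.lstsq(A,(P**2).sum(1),rcond=None)[0]
print(s[:2],np.sqrt(s[2]+s[:2]@s[:2]))
# all dims of things
c=np.array([638.8,-15.3]);y=np.arctan2(46,172.5)
for sg in(1,-1):
  a=y+np.pi-sg*np.radians(40); d=np.array([np.cos(a),np.sin(a)]);print(np.degrees(a),c+148*d,d, c+185*d)
E
```

```text
(array([672.56404168,  -5.200104  ,  85.040279  ]), np.float64(1.6408422657629105)) [672.13264692  -5.92606123  88.        ] [673.44681519  -3.43184456  88.        ]
(array([513.30781855,  43.70991381,  61.67512932]), np.float64(1.9653389183710859))
(array([ 559.70493953, -128.46255927,   63.54804134]), np.float64(1.4965100202409143))
(array([464.55234055, 325.227593  ,  70.20700919]), np.float64(0.05205388341361154))
(array([ 471.84968605, -342.63877903,   69.19891115]), np.float64(0.3316392160028099))
[642.53535379 -15.04938702] 145.20386628794034
154.93141717813754 [504.74141271  47.40801522] [-0.90580127  0.42370281] [471.22676588  63.08501903]
234.93141717813754 [ 553.76563105 -136.43280355] [-0.57455655 -0.81846489] [ 532.50703881 -166.71600444]
```

Emit:
step_arm:
  moves: [0.8,-0.5,0,0,0,0,1,1,-0.8,0,0,0,0,1,1,-0.8,0,0,0,0,1,1,-0.8,0,0,0,0,1,1,-0.8,0,0,0,0,1,1,-0.8,0,0,0,0,1,1,-0.8,0,0,0,0,1,1,-0.8,0,0,0,0,1]

```text
time: 0.77
tool_pos: [242.6, -353.7, 222.5]
tcp_rot: [-3.134, 0.001, 0.216]
contact_force: [0.7, -0.2, -0.4]
grip_width: 43.3
```

```bash
cat >> h.py <<'E'
def go(t,yawdeg=None):
    o=get_obs();p=o['tool_pos'];r=R.from_euler('xyz',o['tcp_rot'])
    print('t',round(o['time'],2),'p',p.round(1),'rpy',np.degrees(o['tcp_rot']).round(2),'F',o['contact_force'].round(2),'w',o['grip_width'].round(1),'q',o['joint_positions'].round(2))
    print('shift mm',r.inv().apply(np.array(t)-p).round(1))
    if yawdeg is not None:
        g=R.from_euler('xyz',[np.pi,0,np.radians(yawdeg)])
        print('turn deg',np.degrees((r.inv()*g).as_rotvec()).round(2))
E
python3 -c "
from h import *
go((440,77,226),-25.1)"
```

```text
Traceback (most recent call last):
  File "h.py", line 19, in go
    print('t',round(o['time'],2),'p',p.round(1),'rpy',np.degrees(o['tcp_rot']).round(2),'F',o['contact_force'].round(2),'w',o['grip_width'].round(1),'q',o['joint_positions'].round(2))
                                                                                                                            ^^^^^^^^^^^^^^^^^^^^^
AttributeError: 'float' object has no attribute 'round'
```

Emit:
step_arm:
  moves: [0.8,-1,-0.05,0,0,0,1,0.8,-1,0,0,0,0,1,0.8,-1,0,0,0,0,1,0.8,-1,0,0,0,0,1,0.8,-1,0,0,0,0,1,0.8,-1,0,0,0,0,1,0.8,-1,0,0,0,0,1,0.8,-1,0,0,0,0,1]

```text
time: 1.43
tool_pos: [336.0, -159.3, 223.1]
tcp_rot: [-3.13, 0.002, 0.214]
contact_force: [0.3, 0.3, -0.1]
grip_width: 0.4
```

Emit:
step_arm:
  moves: [0.8,-1,0,0,0,0,1,0.8,-1,0,0,0,0,1,0.8,-1,0,0,0,0,1,0.8,-1,0,0,0,0,1,0.7,-1,0,0,0,0,1,0.7,-1,0,0,0,0,1,0.7,-1,0,0,0,0,1,0.5,-0.7,0,0,0,0,1]

```text
time: 2.1
tool_pos: [418.0, 27.4, 223.3]
tcp_rot: [-3.128, 0.005, 0.215]
contact_force: [0.7, 0.3, 0.3]
grip_width: 0.2
```

```bash
sed -i "s/o\['grip_width'\].round(1)/round(float(o['grip_width']),1)/" h.py
python3 -c "
from h import *
go((440,77,226),-25.1)"
```

```text
t 2.1 p [418.   27.4 223.3] rpy [-179.24    0.29   12.34] F [0.7  0.33 0.34] w 0.2 q [-0.13  0.15  1.79  0.01  1.21  1.22]
shift mm [ 32.1 -43.8  -2.3]
turn deg [-0.63  0.53 37.44]
```

Emit:
step_arm:
  moves: [0.8,-0.9,0,0,0,1,1,0.6,-0.9,0,0,0,1,1,0,-0.4,0,0,0,1,1,0,0,0,0,0,1,1,0,0,0,0,0,1,1,0,0,0,0,0,1,1,0,0,0,0,0,1,1,0,0,0,0,0,1,1]

```text
time: 2.77
tool_pos: [438.2, 83.7, 220.8]
tcp_rot: [-3.135, 0.018, -0.36]
contact_force: [-0.5, 0.0, 0.4]
grip_width: 0.3
```

```bash

python3 -c "
from h import *
go((445,75,200),-25.1)"
```

```text
t 2.77 p [438.2  83.7 220.8] rpy [-179.6     1.02  -20.61] F [-0.53  0.03  0.36] w 0.3 q [0.01 0.21 1.73 0.01 1.22 1.93]
shift mm [ 9.8  5.9 20.6]
turn deg [-0.36  1.04  4.49]
```

Emit:
step_arm:
  moves: [0.3,0.2,1,0,0.2,0.7,1,0.3,0.2,1,0,0.1,0.5,1,0,0,1,0,0,0,1,0,0,1,0,0,0,1,0,0,1,0,0,0,1,0,0,1,0,0,0,1,0,0,1,0,0,0,1,0,0,0.2,0,0,0,1]

```text
time: 3.43
tool_pos: [447.3, 72.4, 71.4]
tcp_rot: [-3.134, -0.006, -0.452]
contact_force: [-0.3, 0.8, 0.7]
grip_width: 0.5
```

```bash

python3 -c "
from h import *
go((453,71.5,32),-25.1)"
```

```text
t 3.43 p [447.3  72.4  71.4] rpy [-179.56   -0.34  -25.9 ] F [-0.33  0.76  0.68] w 0.5 q [-0.01  0.41  1.93  0.01  0.79  2.01]
shift mm [ 5.2 -1.4 39.5]
turn deg [-0.43 -0.34 -0.8 ]
```

Emit:
step_arm:
  moves: [0.2,0,0.9,0,0,-0.2,1,0,0,0.8,0,0,0,1,0,0,0.3,0,0,0,1,0,0,0,0,0,0,1]

```text
time: 3.77
tool_pos: [451.3, 70.8, 30.1]
tcp_rot: [-3.135, -0.004, -0.437]
contact_force: [0.7, -0.3, -0.6]
grip_width: 0.6
```

```bash

python3 -c "
from h import *
go((496.2,51.5,32),-25.1)
import cv2
for n in('scene','top'):
  cv2.imwrite('pics/%s1.png'%n,capture(n)[:,:,::-1])
im=cv2.imread('pics/top1.png')[80:230,120:400];cv2.imwrite('pics/c1.png',cv2.resize(im,None,fx=2.8,fy=2.8,interpolation=cv2.INTER_CUBIC))
im=cv2.imread('pics/scene1.png')[125:275,160:360];cv2.imwrite('pics/d1.png',cv2.resize(im,None,fx=3.9,fy=3.9,interpolation=cv2.INTER_CUBIC))"
```

```text
t 3.77 p [451.3  70.8  30.1] rpy [-179.61   -0.24  -25.06] F [ 0.71 -0.28 -0.6 ] w 0.6 q [-0.02  0.49  1.95  0.01  0.69  1.99]
shift mm [48.9 -1.6 -1.7]
turn deg [-0.39 -0.24  0.04]
```

View pics/c1.png

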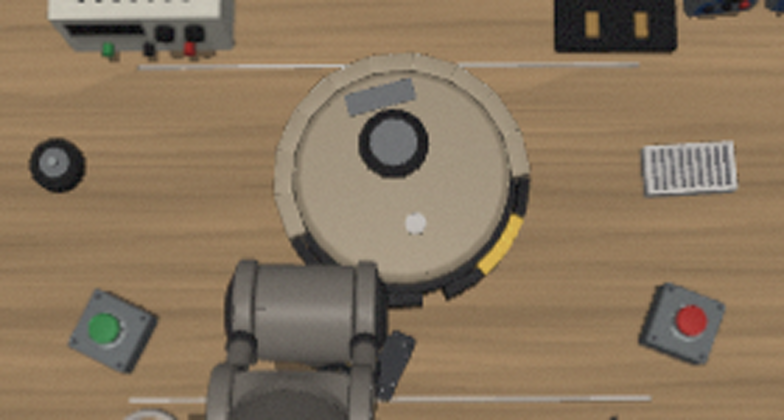

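View pics/d1.png

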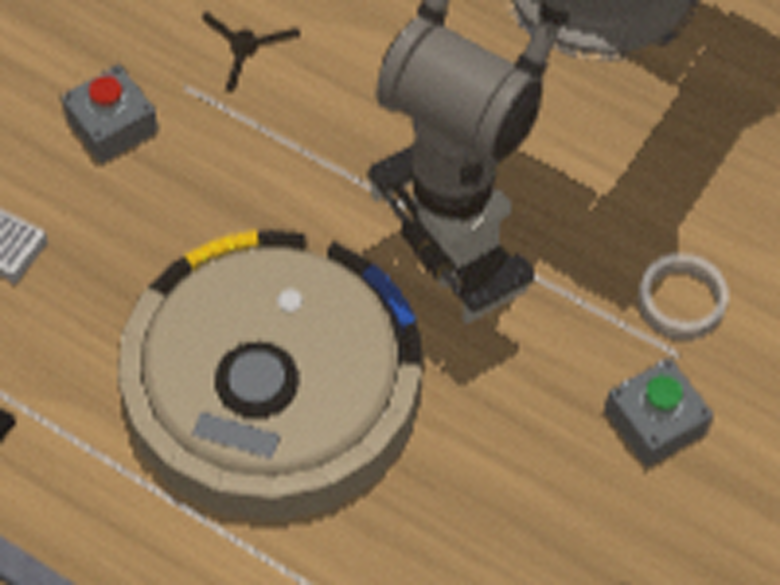

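Emit:
step_arm:
  moves: [0.6,0,0,0,0,0,1,0.6,-0.05,0,0,0,0,1,0.5,-0.05,0,0,0,0,1,0.2,0,0,0,0,0,1,0,0,0,0,0,0,1]

```text
time: 4.28
tool_pos: [490.8, 56.4, 37.2]
tcp_rot: [-3.131, -0.013, -0.436]
contact_force: [0.1, 0.6, -0.3]
grip_width: 0.6
```

```bash

python3 -c "
from h import *
go((496.2,51.5,32),-25.1)"
```

```text
t 4.28 p [490.8  56.4  37.2] rpy [-179.39   -0.75  -25.  ] F [ 0.06  0.62 -0.28] w 0.6 q [-0.04  0.52  1.85  0.01  0.75  1.96]
shift mm [6.9 2.2 5.3]
turn deg [-0.61 -0.75  0.1 ]
```

Emit:
step_arm:
  moves: [0,0.1,0.25,0,0,0,1,0.1,0,0,0,0,0,1,0,0,0,0,0,0,1]

```text
time: 4.53
tool_pos: [491.5, 53.8, 33.2]
tcp_rot: [-3.13, -0.015, -0.436]
contact_force: [0.2, 0.2, 0.5]
grip_width: 0.0
```

```bash

python3 -c "
from h import *
go((496.2,51.5,32),-25.1)"
```

```text
t 4.53 p [491.5  53.8  33.2] rpy [-179.36   -0.83  -24.99] F [0.2  0.21 0.47] w 0.0 q [-0.05  0.53  1.86  0.01  0.74  1.95]
shift mm [5.2 0.2 1.3]
turn deg [-0.64 -0.83  0.11]
```

Now creep in by 2 mm rows, watching the force.

Emit:
step_arm:
  moves: [0.1,0,0,0,0.1,0,1,0.1,0,0,0,0.1,0,1]

```text
time: 4.7
tool_pos: [494.4, 52.2, 33.1]
tcp_rot: [-3.131, -0.028, -0.436]
contact_force: [0.3, 0.5, 0.1]
grip_width: 0.6
```

Emit:
step_arm:
  moves: [0.1,0,0,0,0,0,1,0.1,0,0,0,0,0,1]

```text
time: 4.87
tool_pos: [497.1, 50.9, 33.1]
tcp_rot: [-3.131, -0.027, -0.436]
contact_force: [-1.7, 2.0, 2.2]
grip_width: 0.4
```

Emit:
step_arm:
  moves: [0.1,0,0,0,0,0,1]

```text
time: 4.95
tool_pos: [498.4, 50.3, 33.1]
tcp_rot: [-3.132, -0.025, -0.436]
contact_force: [-2.1, 1.7, 3.0]
grip_width: 0.7
```

Emit:
step_arm:
  moves: [0.1,0,0,0,0,0,1,0.1,0,0,0,0,0,1]

```text
time: 5.12
tool_pos: [501.1, 49.0, 33.1]
tcp_rot: [-3.132, -0.023, -0.436]
contact_force: [-3.2, 2.7, 3.2]
grip_width: 0.7
```

Emit:
step_arm:
  moves: [0.1,0,0,0,0,0,1,0,0,0,0,0,0,1]

```text
time: 5.28
tool_pos: [502.5, 48.4, 33.1]
tcp_rot: [-3.132, -0.02, -0.436]
contact_force: [-4.1, 2.3, 3.5]
grip_width: 0.5
```

```bash

python3 -c "
from h import *
go((496.2,51.5,32),-25.1)"
```

```text
t 5.28 p [502.5  48.4  33.1] rpy [-179.48   -1.17  -24.96] F [-4.09  2.34  3.52] w 0.5 q [-0.06  0.54  1.83  0.    0.75  1.95]
shift mm [-7.1 -0.2  0.9]
turn deg [-0.52 -1.17  0.14]
```

```bash

python3 -c "
from h import *
import cv2
for n in('scene','top'):
  cv2.imwrite('pics/%s2.png'%n,capture(n)[:,:,::-1])
im=cv2.imread('pics/scene2.png')[125:275,160:360];cv2.imwrite('pics/d2.png',cv2.resize(im,None,fx=3.9,fy=3.9,interpolation=cv2.INTER_CUBIC))"
```

```text
(no output)
```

View pics/d2.png

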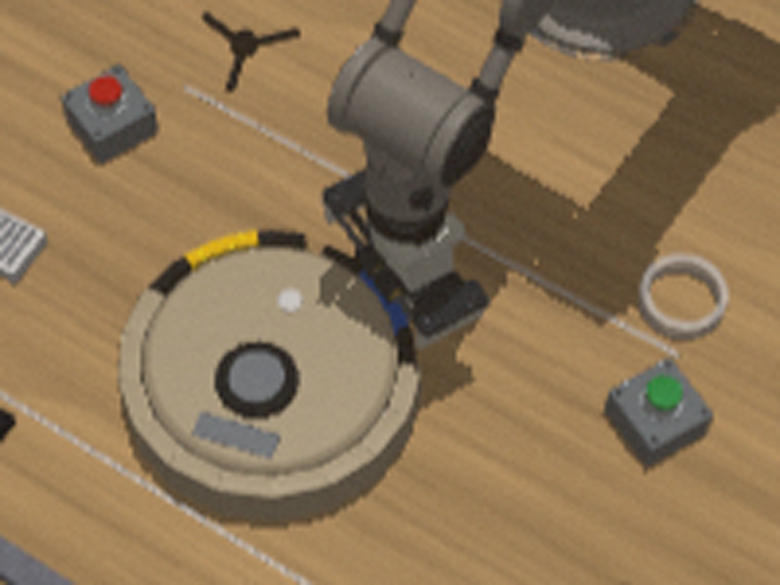

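Emit:
step_arm:
  moves: [-0.15,0,0,0,0,0,1,-0.3,0,0,0,-0.1,0,1,-0.5,0,0,0,-0.1,0,1,-0.8,0,0,0,0,0,1,-0.8,0,-0.5,0,0,0,1,0,0,-1,0,0,0,1,0,0,-1,0,0,0,1,0,0,-1,0,0,0,1]

```text
time: 6.05
tool_pos: [450.3, 70.1, 100.5]
tcp_rot: [-3.135, -0.004, -0.435]
contact_force: [-0.5, -0.5, -0.8]
grip_width: 0.1
```

```bash

python3 -c "
from h import *
go((510,-199,125),54.9)"
```

```text
t 6.05 p [450.3  70.1 100.5] rpy [-179.63   -0.23  -24.95] F [-0.53 -0.49 -0.81] w 0.1 q [-0.02  0.37  1.89  0.01  0.88  1.99]
shift mm [167.7 218.7 -25.3]
turn deg [ -0.15  -0.45 -79.84]
```

Emit:
step_arm:
  moves: [0.4,1,-0.5,0,0,0,1,0.6,1,-0.5,0,0,0,1,0.7,1,-0.3,0,0,0,1,0.8,1,0,0,0,0,1,0.8,1,0,0,0,0,1,0.8,1,0,0,0,0,1,0.8,1,0,0,0,0,1,0.8,1,0,0,0,0,1]

```text
time: 6.72
tool_pos: [489.4, -126.9, 134.3]
tcp_rot: [-3.132, -0.023, -0.426]
contact_force: [0.4, 0.7, 0.2]
grip_width: 0.2
```

Emit:
step_arm:
  moves: [0.8,1,0,0,0,-1,1,0.8,0.8,0,0,0,-1,1,0.6,0,0,0,0,-1,1,0,0,0,0,0,-1,1,0,0,0,0,0,-1,1,0,0,0,0,0,-1,1,0,0,0,0,0,-1,1,0,0,0,0,0,-1,1]

```text
time: 7.38
tool_pos: [518.8, -186.2, 134.5]
tcp_rot: [3.128, -0.032, 0.15]
contact_force: [-1.4, 0.4, -0.2]
grip_width: 0.2
```

```bash

python3 -c "
from h import *
go((510,-199,125),54.9)"
```

```text
t 7.38 p [ 518.8 -186.2  134.5] rpy [179.22  -1.84   8.6 ] F [-1.38  0.45 -0.23] w 0.2 q [-0.49  0.46  1.61  0.01  1.03  0.93]
shift mm [-11.   11.2   9.3]
turn deg [  1.48  -1.42 -46.31]
```

Emit:
step_arm:
  moves: [-0.3,0.3,0.1,0.2,-0.2,-1,1,-0.2,0.2,0.1,0.1,-0.1,-1,1,0,0,0,0,0,-1,1,0,0,0,0,0,-1,1,0,0,0,0,0,-1,1,0,0,0,0,0,-1,1,0,0,0,0,0,-1,1,0,0,0,0,0,-1,1]

```text
time: 8.05
tool_pos: [510.4, -198.5, 129.6]
tcp_rot: [3.135, -0.012, 0.738]
contact_force: [-0.2, -0.4, 0.2]
grip_width: 0.5
```

```bash

python3 -c "
from h import *
go((517,-189,32),54.9)"
```

```text
t 8.05 p [ 510.4 -198.5  129.6] rpy [179.61  -0.67  42.29] F [-0.21 -0.37  0.21] w 0.5 q [-0.52  0.47  1.61  0.01  1.05  0.31]
shift mm [10.2 -3.3 97.7]
turn deg [  0.46  -0.63 -12.61]
```

Emit:
step_arm:
  moves: [0.1,0,0.5,0,0,-1,1,0.1,0,1,0,0,-1,1,0.1,-0.1,1,0.1,-0.1,-1,1,0,0,1,0,0,-0.2,1,0,0,0.8,0,0,0,1,0,0,0.5,0,0,0,1,0,0,0,0,0,0,1]

```text
time: 8.63
tool_pos: [515.8, -193.6, 31.5]
tcp_rot: [3.127, -0.002, 0.978]
contact_force: [-0.5, 0.7, -0.3]
grip_width: 0.3
```

```bash

python3 -c "
from h import *
go((548.5,-143.8,32),54.9)"
```

```text
t 8.63 p [ 515.8 -193.6   31.5] rpy [ 1.7919e+02 -1.4000e-01  5.6060e+01] F [-0.52  0.68 -0.27] w 0.3 q [-0.5   0.61  1.69  0.    0.82  0.09]
shift mm [59.6 -0.7 -0.4]
turn deg [ 0.81 -0.14  1.16]
```

Emit:
step_arm:
  moves: [0.6,0,0,0.1,0,0.2,1,0.7,0,0.1,0.1,0,0.1,1,0.6,0,0.1,0,0,0,1,0.3,0,0.1,0,0,0,1,0,0,0,0,0,0,1]

```text
time: 9.05
tool_pos: [542.3, -156.6, 26.6]
tcp_rot: [3.138, -0.002, 0.956]
contact_force: [-0.3, -0.0, -0.2]
grip_width: 0.4
```

```bash

python3 -c "
from h import *
go((548.5,-143.8,32),54.9)
import cv2
for n in('scene','top'):
  cv2.imwrite('pics/%s3.png'%n,capture(n)[:,:,::-1])
im=cv2.imread('pics/scene3.png')[125:275,160:360];cv2.imwrite('pics/d3.png',cv2.resize(im,None,fx=3.9,fy=3.9,interpolation=cv2.INTER_CUBIC))"
```

```text
t 9.05 p [ 542.3 -156.6   26.6] rpy [ 1.7982e+02 -1.4000e-01  5.4770e+01] F [-0.33 -0.01 -0.15] w 0.4 q [-0.42  0.64  1.65  0.    0.85  0.2 ]
shift mm [14.  -2.3 -5.4]
turn deg [ 0.19 -0.14 -0.13]
```

View pics/d3.png

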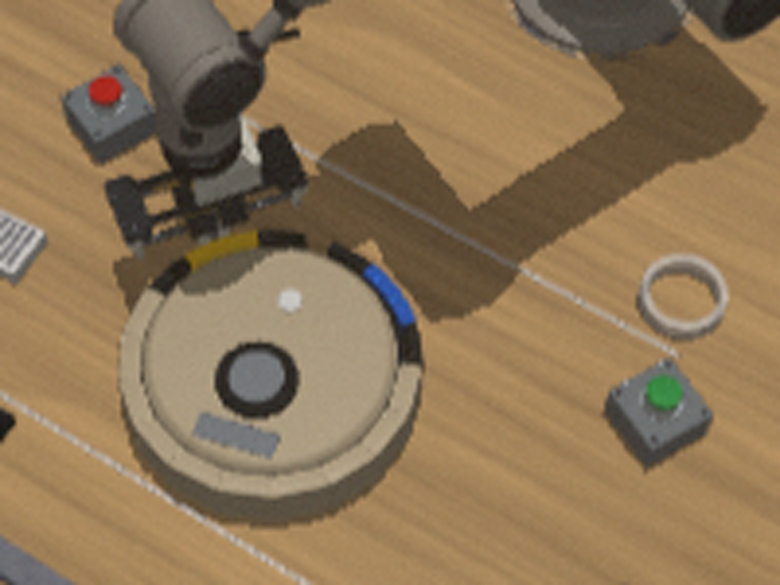

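Emit:
step_arm:
  moves: [0.15,-0.1,-0.25,0,0,0,1,0.15,0,0,0,0,0,1,0.1,0,0,0,0,0,1]

```text
time: 9.4
tool_pos: [544.3, -150.5, 33.0]
tcp_rot: [3.138, -0.002, 0.954]
contact_force: [0.3, 0.3, 0.9]
grip_width: 0.3
```

Emit:
step_arm:
  moves: [0.1,0,0,0,0,0,1,0.1,0,0,0,0,0,1]

```text
time: 9.57
tool_pos: [546.9, -147.3, 33.5]
tcp_rot: [3.137, -0.002, 0.954]
contact_force: [-0.1, -0.2, 0.4]
grip_width: 0.3
```

Emit:
step_arm:
  moves: [0.1,0,0,0,0,0,1,0.1,0,0,0,0,0,1]

```text
time: 9.73
tool_pos: [549.2, -144.2, 33.6]
tcp_rot: [3.137, -0.001, 0.953]
contact_force: [-1.9, -2.1, 0.9]
grip_width: 0.2
```

```bash

python3 -c "
from h import *
go((548.5,-143.8,32),54.9)"
```

```text
t 9.73 p [ 549.2 -144.2   33.6] rpy [ 1.7972e+02 -8.0000e-02  5.4630e+01] F [-1.89 -2.07  0.87] w 0.2 q [-0.39  0.63  1.63  0.    0.87  0.23]
shift mm [-0.1 -0.8  1.6]
turn deg [ 0.28 -0.08 -0.27]
```

Emit:
step_arm:
  moves: [0.1,0,0,0,0,0,1,0.1,0,0,0,0,0,1]

```text
time: 9.9
tool_pos: [551.2, -141.4, 33.6]
tcp_rot: [3.137, 0.0, 0.954]
contact_force: [-2.1, -3.5, 2.7]
grip_width: 0.4
```

Emit:
step_arm:
  moves: [0.1,0,0,0,0,0,1,0.1,0,0,0,0,0,1]

```text
time: 10.07
tool_pos: [553.0, -138.6, 33.6]
tcp_rot: [3.138, 0.002, 0.954]
contact_force: [-3.8, -3.8, 2.1]
grip_width: 0.7
```

```bash

python3 -c "
from h import *
go((548.5,-143.8,32),54.9)
import cv2
for n in('scene','top'):
  cv2.imwrite('pics/%s4.png'%n,capture(n)[:,:,::-1])
im=cv2.imread('pics/scene4.png')[125:275,160:360];cv2.imwrite('pics/d4.png',cv2.resize(im,None,fx=3.9,fy=3.9,interpolation=cv2.INTER_CUBIC))"
```

```text
t 10.07 p [ 553.  -138.6   33.6] rpy [1.7978e+02 1.0000e-01 5.4660e+01] F [-3.75 -3.83  2.06] w 0.7 q [-0.38  0.64  1.62 -0.    0.88  0.24]
shift mm [-6.9 -0.7  1.6]
turn deg [ 0.22  0.1  -0.24]
```

View pics/d4.png

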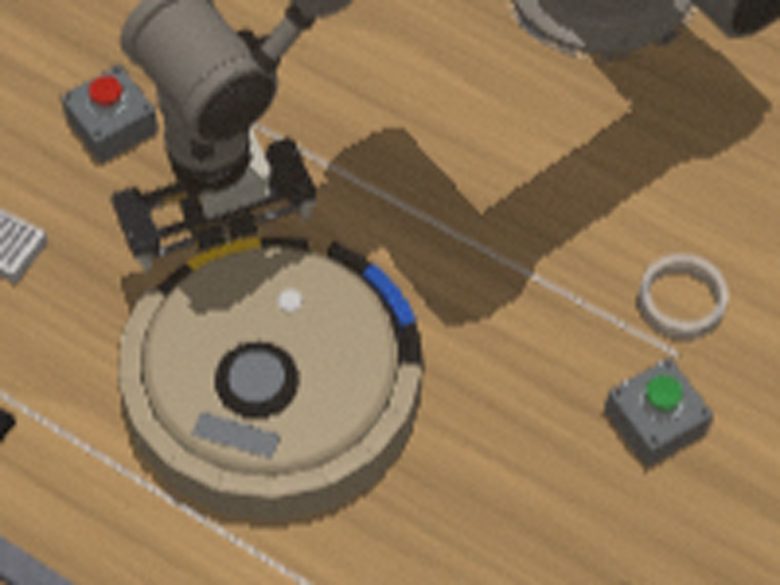

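Emit:
step_arm:
  moves: [-0.15,0,0,0,0,0,1,-0.3,0,0,0,0,0,1,-0.5,0,0,0,0,0,1,-0.8,0,0,0,0,0,1,-0.7,0,-0.5,0,0,0,1,0,0,-1,0,0,0,1,0,0,-1,0,0,0,1,0,0,-1,0,0,0,1]

```text
time: 10.83
tool_pos: [519.5, -179.5, 100.3]
tcp_rot: [-3.136, -0.002, 0.952]
contact_force: [-0.2, -1.0, -0.1]
grip_width: 0.1
```

Emit:
step_arm:
  moves: [0,0,-1,0,0,0,1,0,0,-1,0,0,0,1,0,0,-0.5,0,0,0,1]

```text
time: 11.08
tool_pos: [519.3, -180.9, 154.1]
tcp_rot: [-3.138, -0.005, 0.95]
contact_force: [0.6, -0.7, 0.8]
grip_width: 0.5
```

```bash

python3 -c "
from h import *
go((465,326,140),54.9)
import cv2
cv2.imwrite('pics/scene5.png',capture('scene')[:,:,::-1])
im=cv2.imread('pics/scene5.png')[125:275,160:360];cv2.imwrite('pics/d5.png',cv2.resize(im,None,fx=3.9,fy=3.9,interpolation=cv2.INTER_CUBIC))"
```

```text
t 11.08 p [ 519.3 -180.9  154.1] rpy [-179.78   -0.31   54.41] F [ 0.62 -0.72  0.75] w 0.5 q [-0.48  0.46  1.56  0.01  1.13  0.14]
shift mm [ 380.5 -339.1   17.4]
turn deg [-0.22 -0.31 -0.49]
```

View pics/d5.png

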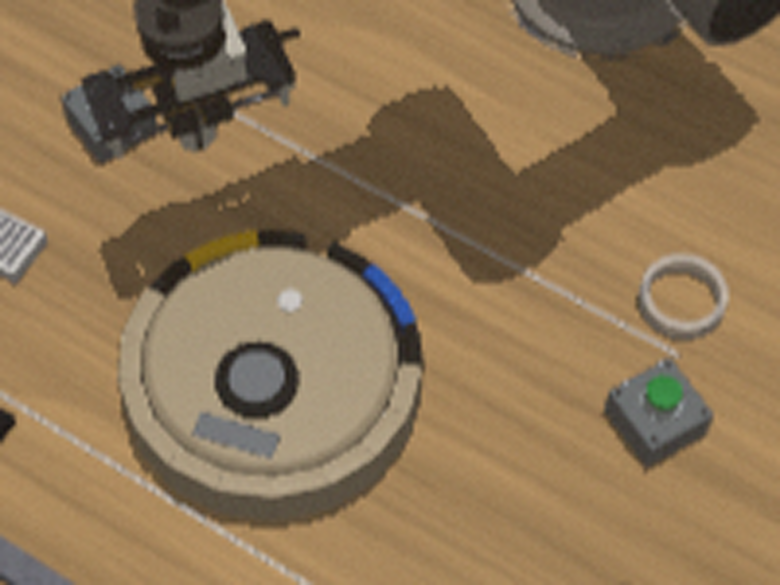

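Yellow is back out and the cleaner has not moved. On to the green button.

Emit:
step_arm:
  moves: [0.6,-0.6,0,0,0,0,1,1,-0.9,0,0,0,0,1,1,-0.9,0,0,0,0,1,1,-0.9,0,0,0,0,1,1,-0.9,0,0,0,0,1,1,-0.9,0,0,0,0,1,1,-0.9,0,0,0,0,1,1,-0.9,0,0,0,0,1]

```text
time: 11.8
tool_pos: [490.8, 30.6, 150.7]
tcp_rot: [-3.134, -0.008, 0.938]
contact_force: [1.3, -0.5, 0.4]
grip_width: 0.4
```

Emit:
step_arm:
  moves: [1,-0.9,0,0,0,0,1,1,-0.9,0,0,0,0,1,1,-0.9,0,0,0,0,1,1,-0.9,0,0,0,0,1,1,-0.9,0,0,0,0,1,1,-0.9,0,0,0,0,1,1,-0.9,0,0,0,0,1,1,-0.9,0,0,0,0,1]

```text
time: 12.47
tool_pos: [455.8, 259.6, 145.1]
tcp_rot: [-3.12, -0.002, 0.938]
contact_force: [0.6, 0.4, 0.5]
grip_width: 0.3
```

```bash

python3 -c "
from h import *
go((465,326,140),54.9)"
```

```text
t 12.47 p [455.8 259.6 145.1] rpy [-1.7875e+02 -1.1000e-01  5.3730e+01] F [0.56 0.43 0.5 ] w 0.3 q [0.36 0.43 1.64 0.02 1.09 0.98]
shift mm [ 58.9 -31.7   5.9]
turn deg [-1.25 -0.12 -1.16]
```

Emit:
step_arm:
  moves: [0.9,-0.5,0,-0.1,0,-0.1,1,0.9,-0.5,0,-0.1,0,0,1,0.6,-0.3,0,0,0,0,1,0.2,-0.1,0.2,0,0,0,1,0,0,0,0,0,0,1]

```text
time: 12.88
tool_pos: [456.0, 326.8, 136.1]
tcp_rot: [-3.127, 0.003, 0.952]
contact_force: [0.1, 0.3, 0.5]
grip_width: 0.2
```

```bash

python3 -c "
from h import *
go((464.5,325.5,80),54.9)"
```

```text
t 12.88 p [456.  326.8 136.1] rpy [-1.7914e+02  1.6000e-01  5.4540e+01] F [0.06 0.34 0.46] w 0.2 q [0.48 0.5  1.55 0.01 1.11 1.09]
shift mm [ 4.1  8.5 56. ]
turn deg [-0.86  0.15 -0.36]
```

Emit:
step_arm:
  moves: [0.2,0.45,0.4,-0.1,0,0,1,0,0,0.9,-0.1,0,0,1,0,0,0.8,0,0,0,1,0,0,0.3,0,0,0,1,0,0,0,0,0,0,1]

```text
time: 13.3
tool_pos: [467.4, 319.6, 83.6]
tcp_rot: [3.141, 0.005, 0.948]
contact_force: [0.4, -0.1, 0.2]
grip_width: 0.5
```

```bash

python3 -c "
from h import *
go((464.5,325.5,69),54.9)"
```

```text
t 13.3 p [467.4 319.6  83.6] rpy [179.99   0.29  54.32] F [ 0.43 -0.1   0.25] w 0.5 q [ 0.47  0.57  1.59 -0.    0.99  1.09]
shift mm [ 3.2 -5.9 14.5]
turn deg [ 0.01  0.29 -0.58]
```

Emit:
step_arm:
  moves: [0.15,-0.3,0.1,0,0,0,1,0,0,0.2,0,0,0,1,0,0,0.1,0,0,0,1]

```text
time: 13.55
tool_pos: [465.6, 324.2, 75.7]
tcp_rot: [3.141, 0.005, 0.945]
contact_force: [0.4, 1.3, -0.6]
grip_width: 0.2
```

```bash

python3 -c "
from h import *
go((464.5,325.5,69),54.9)
import cv2
cv2.imwrite('pics/scene6.png',capture('scene')[:,:,::-1])
im=cv2.imread('pics/scene6.png')[150:300,240:440];cv2.imwrite('pics/d6.png',cv2.resize(im,None,fx=3.9,fy=3.9,interpolation=cv2.INTER_CUBIC))"
```

```text
t 13.55 p [465.6 324.2  75.7] rpy [179.95   0.26  54.14] F [ 0.41  1.26 -0.59] w 0.2 q [ 0.47  0.58  1.59 -0.    0.97  1.1 ]
shift mm [ 0.5 -1.6  6.7]
turn deg [ 0.05  0.26 -0.76]
```

View pics/d6.png

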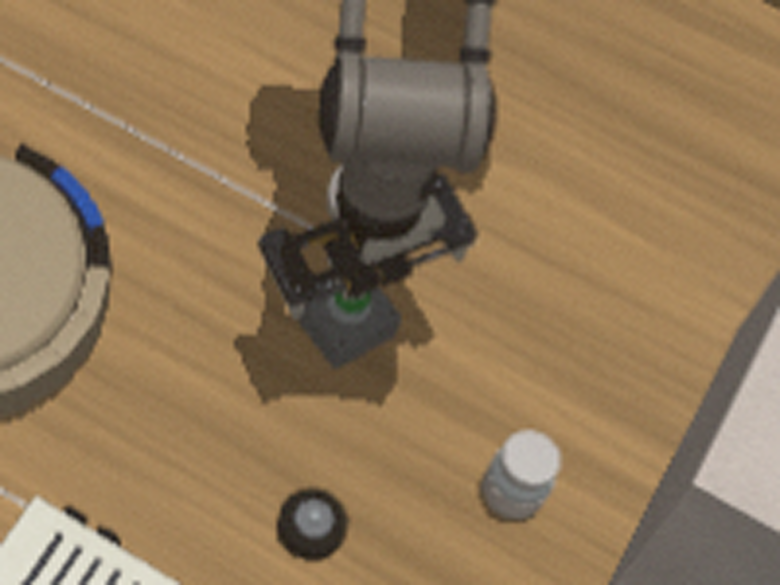

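Emit:
step_arm:
  moves: [0,-0.05,0.2,0,0,0,1,0,0,0.15,0,0,0,1,0,0,0.15,0,0,0,1]

```text
time: 13.85
tool_pos: [465.3, 325.3, 66.6]
tcp_rot: [3.139, 0.002, 0.946]
contact_force: [-0.8, -1.3, 3.0]
grip_width: 0.5
```

Emit:
step_arm:
  moves: [0,0,0.15,0,0,0,1,0,0,0.15,0,0,0,1]

```text
time: 14.02
tool_pos: [465.4, 325.3, 60.7]
tcp_rot: [3.139, 0.002, 0.946]
contact_force: [-1.5, 0.1, 3.6]
grip_width: 0.5
```

Emit:
step_arm:
  moves: [0,0,0.1,0,0,0,1]

```text
time: 14.1
tool_pos: [465.3, 325.3, 58.5]
tcp_rot: [3.139, 0.002, 0.946]
contact_force: [-1.0, -0.1, 2.5]
grip_width: 0.2
```

Emit:
step_arm:
  moves: [0,0,0,0,0,0,1,0,0,0,0,0,0,1,0,0,-0.2,0,0,0,1,0,0,-0.5,0,0,0,1,0,0,-1,0,0,0,1,0,0,-1,0,0,0,1,0,0,-1,0,0,0,1,0,0,-1,0,0,0,1]

```text
time: 14.77
tool_pos: [462.9, 324.6, 153.4]
tcp_rot: [-3.14, 0.01, 0.946]
contact_force: [-0.2, 0.7, 0.5]
grip_width: 0.5
```

Emit:
step_arm:
  moves: [-1,0,-1,0,0,0,1,-1,0,-1,0,0,0,1,-1,0,-1,0,0,0,1,-0.5,0,-0.5,0,0,0,1,0,0,0,0,0,0,1,0,0,0,0,0,0,1]

```text
time: 15.27
tool_pos: [423.1, 267.9, 236.9]
tcp_rot: [3.136, -0.004, 0.947]
contact_force: [0.2, 0.3, -1.2]
grip_width: 0.1
```

```bash

python3 -c "
from h import *
go((464.5,325.5,69),54.9)
import cv2
for n in('scene','top'): cv2.imwrite('pics/%s7.png'%n,capture(n)[:,:,::-1])
im=cv2.imread('pics/scene7.png')[110:310,110:400];cv2.imwrite('pics/d7.png',cv2.resize(im,None,fx=2.7,fy=2.7,interpolation=cv2.INTER_CUBIC))
im=cv2.imread('pics/scene7.png');hsv=cv2.cvtColor(im,cv2.COLOR_BGR2HSV)
m=cv2.inRange(hsv,(50,120,60),(75,255,255));k,l,s,c=cv2.connectedComponentsWithStats(m)
for i in range(k):
  if abs(c[i]-[330,225]).max()<15: print(c[i],s[i])
for nm,lo,hi in(('blue',(105,120,60),(130,255,255)),('yellow',(20,150,60),(32,255,255))):
  m=cv2.inRange(hsv,lo,hi);k,l,s,c=cv2.connectedComponentsWithStats(m)
  for i in range(1,k):
    if 15<s[i,4]<800: print(nm,c[i].round(1),s[i])
"
```

```text
t 15.27 p [423.1 267.9 236.9] rpy [179.68  -0.25  54.23] F [ 0.2   0.26 -1.25] w 0.1 q [ 0.41  0.29  1.58 -0.    1.27  1.04]
shift mm [ 70.2  -1.  168.2]
turn deg [ 0.32 -0.25 -0.67]
[329.         226.54545455] [326 223   7   8  33]
blue [259.5 200.1] [253 193  13  16  69]
yellow [216.3 187.9] [207 184  20  10  90]
```

View pics/d7.png

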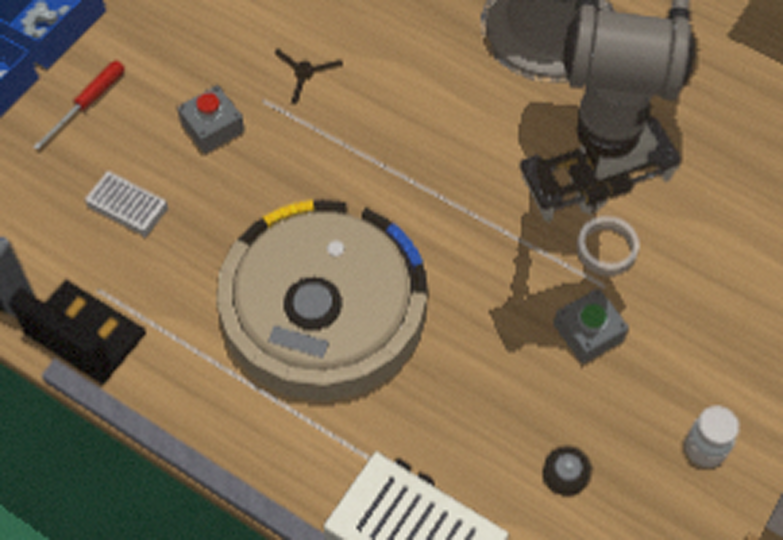

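View pics/top7.png

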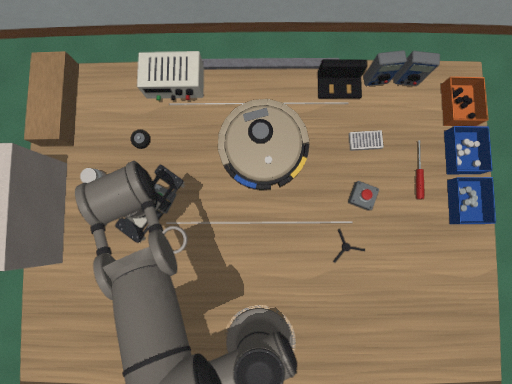

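```bash
python3 -c "
from plant import *
print(close_job())"
```

```text
the job is handed in; nothing more can be done
None
```

I ran all the steps in order and handed the job in at about 15.4 s of the 56 s allowed; no verdict was reported.

- **Blue half:** I pushed it in about 7 mm at about 4.7 N, and it sprang back. Its tape is on exactly the same pixels in the scene view as at the start.
- **Yellow half:** I pushed it in about 7 mm at about 5.4 N, and it sprang back. Its tape is within 0.2 px of where it started.
- **Green button:** I pressed it until the fingertips were at 58.5 mm, about 10.5 mm down from its 69 mm top. In the last picture its cap still sits lower than at the start.
- **Rest of the bench:** In the last pictures the cleaner, the red button and the loose things I could see are where they were at the start. The arm hides part of the top view.
- **Finish:** The arm ended clear of everything, with the fingertips at 237 mm and no contact force beyond sensor noise.

The bumper depths come from the fingertip positions and the spring force, since the joints cannot be read directly. While pushing, the force reading also showed 2–3.5 N upward, which I took to be friction on the strip. No check failed.

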